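# Square up the swinging guide of a loaf-cutting jig

### The arm

A 7-joint arm with a two-finger parallel gripper is mounted at the origin on the work surface. World frame = base frame: x ahead of the robot, y to its left, z up, the work surface at z = 0. Lengths are in mm, angles in rad, forces in N, time in s.
With the tool pointing down it reaches from about 350 to 900 mm from the base axis. Payload 19.9 kg.
Tool frame: the origin (TCP) lies between the finger pads; the fingertips stand 19 mm ahead of it and the grasp point (between the pads) is the TCP; x points along the fingers, y is the direction in which the jaws open and shut, and the axes are right-handed (so a half turn about x gives the same grasp; the last joint's range is limited). The gripper opens to 85 mm and grips with 20 to 120 N. Pads are 22 mm wide; open, the fingers measure 114 mm over their backs; the gripper's body (76 mm by 85 mm) begins 54 mm behind the grasp point. The pads swing forward as they close: fully open they stand 13 mm farther back than shut.
Start: joints at [1.157, 0.417, -0.01, 1.614, 0.005, 1.111, -0.053], TCP at [227.051, -582.278, 216.36] pointing down, gripper open.
Joint ranges: [-2.81, 2.81], [-0.39, 2.02], [-1.27, 1.25], [0.06, 2.57], [-1.19, 4.33], [0.19, 2], [-2.82, 2.82]. Speed limits (rad/s): [1.89, 1.89, 2.39, 2.39, 3.01, 3.01, 3.01].

### API

Orientations are given as [roll, pitch, yaw] about the fixed x, y, z axes, in that order (R = Rz(yaw) Ry(pitch) Rx(roll)).
In Python, from cell import get_obs, vision, manip gives the robot as it stands.
- The arm moves only by the tool arm_command, never from a script. Its argument "series" is a list of rows, each a list of 7 numbers: the shift along the tool's x, y, z each as a share of 0.12 m, from -1 to 1, then the turn, a rotation vector about the tool's x, y, z each as a share of 45 degrees, from -1 to 1, then the opening, from 0 (shut) to 1 (fully open). A call has 1 to 10 rows; each row shifts and turns the pose as measured when the row begins, along the tool's axes as they then stand; what a row does not reach is not made up. A row lasts 1/10 s, in which the tool goes at most 50 mm and 8.59 degrees, less where a joint would pass 70% of its speed; a pose out of reach is approached as far as the arm can. A call with a number of a shift or a turn outside -1 to 1 is refused whole. A call with a gripper value outside its range is refused whole. The fingers move at their own pace and stop on an object; "newtons" is the grip in N (left out, the last holds). Time passes only in rows, so rows that do not move let the fingers close. It gives the time, the measured TCP pose, the force and the opening at its end, in the units of the state.
- get_obs(): the state, without advancing time (a new reading comes with each control period).
- vision.read_camera(name): name is "side" or "top" or "wrist"; returns the picture (400x640x3 uint8, red, green, blue); there is no depth.
- vision.get_calibration(name): a dict with "mtx" (3x3 intrinsics, pixels), "D" ([k1, k2, p1, p2, k3] as OpenCV has them; the pictures are not rectified), "position" and "orientation" of the camera in the world; the wrist camera has in their place "tool_from_camera" (4x4, takes a point from camera to tool coordinates, whose origin is the TCP and whose axes are the tool frame's). Camera axes: x right, y up, looking along -z (the intrinsics and any distortion apply to the point x, -y, -z); pixel columns grow to the right and rows downward; lengths in mm; the calibration is good to about 2 mm. A picture is of the moment at which its call begins: read the wrist's pose just before it. get_calibration takes no time and is no camera call.
- manip.job_done(): hands the job in, once; it reports no verdict.
Trained networks look in the newest picture that a camera, given by its name, has taken for a name from the list of things; names that differ only in an ending like _2 or _b are one class to them, and where a whole thing is asked for, a point or a joint stands for the part that bears it (a point fixed in the world has none). Each returns a list of dicts, best first, with "confidence" (0 to 1); they miss things now and then, are a little off and sometimes report something else, mostly with a low value. They report only what shows in the picture. A call takes as long as a camera call. They do not tell look-alikes from the thing itself.
- vision.find_in(camera, query): "centre" ([row, column] in pixels, amid what is visible of it).
The state is a dict: "t": time; "q": joint angles; "joint_vel": joint speeds; "joint_torque": joint torques, N m; "tcp_pos": TCP position; "eef_rot": TCP orientation; "ft_force": force on the tool from outside, world axes, zero at the start; "torque": the same for the moment, N m; "opening": finger opening in mm.
Only numpy, scipy, OpenCV 4.12 (cv2) and the standard library are available. Lean on these libraries where they do the work, as an engineer would, in place of code of your own. Each camera call takes 0.05 s, during which the arm holds its last target. There are 200 camera calls.

### The job

The red swinging side guide of the loaf-cutting jig has been knocked inwards. Pick up the green setting square by its yellow handle, lay it flat on the white board and press it fully home into the corner, one leg flush along the blue fence and the other leg pushing the red guide out until it lies flush and square to the fence. Finish while still gripping the square and pressing it against both fence and guide; do not let go, and leave the other things on the bench where they are.

Things in the scene. Friction and masses are not known exactly. Their poses are not given: they have to be found in the camera images.
- square_handle (a point): Grasp point: centre of the setting square's upright yellow handle, 42 mm above the square's underside. The handle is 24 mm thick, 56 mm long, its top 70 mm above the underside. Its length runs along the diagonal (+x, +y) of these axes (z up), so fingers close along (+x, -y), which points at the square's corner. The square is a flat green-painted L, 12 mm thick, about 0.4 kg, lying flat.
- square_corner (a point): Outer corner of the square (itself cut away) at underside height: 75 mm in +x, 75 mm in -y, 42 mm below square_handle, same axes. From here leg A runs to +y (14 to 150 mm; its outer face x = 0 goes against the blue fence) and leg B to -x (29 to 150 mm; outer face y = 0, goes against the red guide). Legs 30 mm wide; braces under the handle are 10 mm high.
- jig_corner (a point): Inner corner of the jig on top of its white board (10 mm thick, fixed, reaching 190 mm in -x, 225 mm in +y): the hinge line, a brass pin 12 mm thick. Blue fence: inner face in the plane x = 0, from y = -14 to 211 mm. Red guide: inner face y = 0 when square, reaching x = -191 mm. Both are 30 mm high, and slick. At the end square_corner lies here, axes parallel.
- guide (a joint): Angle of the red guide about the upright hinge line at jig_corner (rad): 0 = square to the fence, positive = swung inwards over the board (free end towards +y of jig_corner). It starts at 0.08 to 0.25, moves with about 1 N of push at its free end, stays where it is left, and meets a dead stop at 0.
- fence: Fixed blue steel fence of the jig, 225 x 16 x 30 mm; origin and axes as jig_corner.
- guide_tip (a point): Free end of the red guide's inner face, 190 mm from the hinge line, 15 mm above the board.
- knob_screw: Bystander, leave alone: black plastic knob screw, 34 mm wide, 40 mm tall; origin at its underside.
- brush: Bystander, leave alone: brush with wooden handle; origin at its underside.
- wrench: Bystander, leave alone: steel wrench, 160 mm long; origin at its underside.
- bowl: Bystander, leave alone: steel bowl, 140 mm wide, 60 mm tall; origin at its underside.
Things that resemble listed ones, but are neither listed nor needed, are in the scene too. Of the things that look like the part that bears square_handle, the smallest one is meant.

How it is judged:
By the outcome, as a careful person would: the job done as asked, in the order asked, and still so for the second after the job is handed in, while the arm keeps its last pose, push and grip.
It also fails if it takes over 42 s, if anything falls off the work surface, if the arm or the gripper's body presses on something with over 40 N, if the wrist force passes 120 N, or if a joint passes its speed limit or range.

## Working session

There is one attempt and no reset: what is moved stays moved. The work goes in short steps, Python scripts to look and compute and a tool call to move; the robot and the scene stay as the last step left them, time stands still between calls to the robot, and variables do not carry over. Pictures are saved under pics/ and viewed, about 8 in all and at most 12, crops included, and the job is handed in when it is done.

Besides the shell and the picture viewer there is one more tool, called after "Emit:" by a JSON object that holds its "api" and its "payload". arm_command: Moves the arm, as the interface text tells. Shift numbers are shares of 0.12 m and turn numbers shares of 45 degrees, none past 1 either way. Its arguments: {"type":"object","properties":{"series":{"type":"array","items":{"type":"array","items":{"type":"number","minimum":-1,"maximum":1}}},"newtons":{"type":"number"}},"required":["series"]}

```bash
mkdir -p pics; ls
cat > h.py <<'E'
import numpy as np,cv2
from scipy.spatial.transform import Rotation as R
from cell import get_obs,vision,manip
def campose(n):
    c=vision.get_calibration(n)
    if n=='wrist':
        o=get_obs();T=np.eye(4);T[:3,:3]=R.from_euler('xyz',o['eef_rot']).as_matrix();T[:3,3]=o['tcp_pos']
        T=T@np.array(c['tool_from_camera'])
        return c,T[:3,:3],T[:3,3]
    o=np.array(c['orientation'],float)
    M=o if o.shape==(3,3) else R.from_euler('xyz',o).as_matrix()
    return c,M,np.array(c['position'],float)
def ray(cp,rc,z):
    c,M,p=cp
    u=cv2.undistortPoints(np.array([[[rc[1],rc[0]]]],float),np.array(c['mtx'],float),np.array(c['D'],float))[0,0]
    d=M@np.array([u[0],-u[1],-1]);return p+d*(z-p[2])/d[2]
def proj(cp,P):
    c,M,p=cp;P=np.atleast_2d(np.array(P,float));q=(P-p)@M*np.array([1,-1,-1])
    return cv2.projectPoints(q,np.zeros(3),np.zeros(3),np.array(c['mtx'],float),np.array(c['D'],float))[0][:,0,:]
def save(n,f):
    im=vision.read_camera(n);cv2.imwrite('pics/'+f,im[:,:,::-1]);return im
E
python3 - <<'E'
from h import *
print(get_obs())
for n in ['top','side','wrist']:
    print(vision.get_calibration(n)); im=save(n,n+'0.png')
    for q in ['square_handle','guide','fence','knob_screw','bowl','guide_tip','jig_corner']:
        try:print(n,q,[(np.round(d['centre']),round(d['confidence'],2)) for d in vision.find_in(n,q)][:4])
        except Exception as e:print(q,e)
E
```

```text
pics
{'t': 0.0, 'q': array([ 1.15752568,  0.41794847, -0.01032532,  1.61417153,  0.00467754,
        1.11073589, -0.05301574]), 'joint_vel': array([ 8.49961898e-05, -4.29686234e-04, -5.93671250e-05, -1.03917730e-03,
        2.04531650e-03,  1.76455521e-03, -2.10357067e-04]), 'joint_torque': array([-2.39080991e-04, -8.64435697e+01,  6.78764451e-01, -4.34896231e+01,
        1.90660288e-02,  7.61086761e-03,  8.51888075e-06]), 'tcp_pos': array([ 226.91126995, -581.95056116,  215.7772156 ]), 'eef_rot': array([-1.51958124,  1.56955723,  1.99378497]), 'ft_force': array([-0.06638479, -0.39592713, -0.32014992]), 'torque': array([-0.00177489, -0.01727036, -0.00337637]), 'opening': 85.56704007350058}
{'mtx': array([[430.26712833,   0.        , 323.47014011],
       [  0.        , 430.26712833, 197.81561969],
       [  0.        ,   0.        ,   1.        ]]), 'D': array([-0.07640555,  0.        ,  0.        ,  0.        ,  0.        ]), 'position': array([ 306.53602874,   10.30680165, 1289.47173153]), 'orientation': array([ 0.12788401,  0.00304074, -1.59481199])}
top square_handle [(array([192
[... 1205 characters left out ...]
357.11697131, 193.68148427],
       [  0.        ,   0.        ,   1.        ]]), 'D': array([-0.07612897,  0.        ,  0.        ,  0.        ,  0.        ]), 'tool_from_camera': array([[ 5.88619356e-04,  3.15948210e-01, -9.48776255e-01,
        -1.57383726e+02],
       [ 9.99999643e-01,  3.89792095e-04,  7.50201384e-04,
        -8.74413758e-02],
       [ 6.06850268e-04, -9.48776358e-01, -3.15947867e-01,
        -8.09996906e+01],
       [ 0.00000000e+00,  0.00000000e+00,  0.00000000e+00,
         1.00000000e+00]])}
wrist square_handle [(array([72., 70.]), 0.75)]
wrist guide []
wrist fence [(array([ 10., 246.]), 0.28)]
wrist knob_screw []
wrist bowl []
wrist guide_tip []
wrist jig_corner []
```

View pics/top0.png

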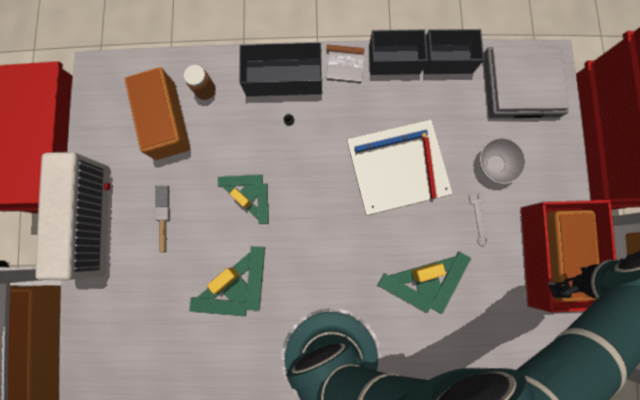

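View pics/side0.png

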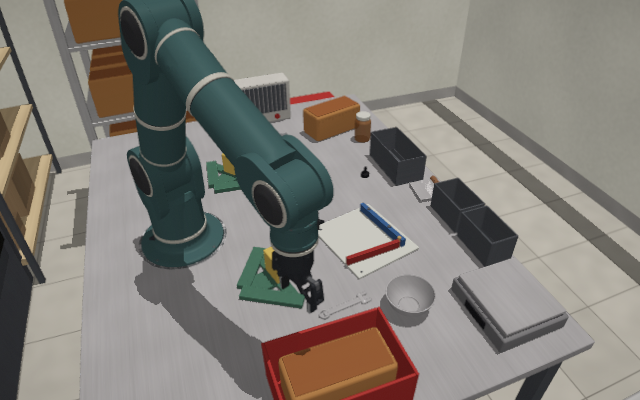

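The smallest square is at about (245,197), with its corner at upper right. The jig corner is at about (427,135), with the fence running left and the guide running down. The robot base is at the bottom.

Run:
```python
from h import *
im=cv2.imread('pics/top0.png')
a=cv2.resize(im[165:235,205:285],None,fx=5,fy=5,interpolation=cv2.INTER_CUBIC)
b=cv2.resize(im[115:220,340:460],None,fx=5,fy=5,interpolation=cv2.INTER_CUBIC)
c=np.zeros((525,400,3),np.uint8);c[:350]=a
out=cv2.resize(np.hstack([c,b]),(800,420));cv2.imwrite('pics/crop.png',np.hstack([c,b])[:, :][:525])
cv2.imwrite('pics/crop.png',out)
cp=campose('top')
hsv=cv2.cvtColor(im,cv2.COLOR_BGR2HSV)
m=cv2.inRange(hsv,(18,120,100),(32,255,255))[165:235,205:285]
y,x=np.nonzero(m);print('handle px',y.mean()+165,x.mean()+205,len(y),'world',ray(cp,(y.mean()+165,x.mean()+205),60))
for n,p,z in [('sq A end',(177,219),12),('sq corner',(176,264),12),('B end',(223,268),12),('jig corner',(135,427),40),('fence far inner',(152,357),40),('guide end',(198,431),40)]:
    print(n,ray(cp,p,z).round(1))
```

```text
handle px 197.24581005586592 239.05027932960894 179 world [472.29205547 254.2608953   60.        ]
sq A end [542.1 325.1  12. ]
sq corner [541.6 188.2  12. ]
B end [399.3 177.1  12. ]
jig corner [ 649.6 -304.9   40. ]
fence far inner [602.1 -92.7  40. ]
guide end [ 459.  -305.7   40. ]
```

View pics/crop.png

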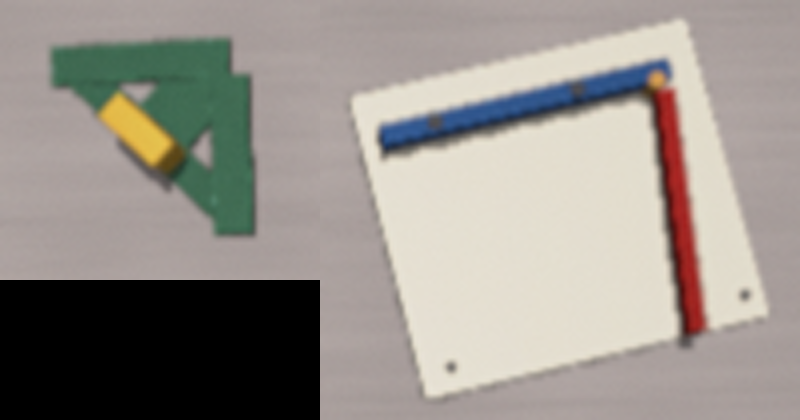

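```bash
cat >> h.py <<'E'
def down(yawdeg): # tool x down, tool y at given world angle
    a=np.radians(yawdeg);x=np.array([0,0,-1.]);y=np.array([np.cos(a),np.sin(a),0]);return np.column_stack([x,y,np.cross(x,y)])
def plan(pos,yawdeg,op,vmax=50.,p=None,M=None):
    o=get_obs()
    if p is None:p=np.array(o['tcp_pos']);M=R.from_euler('xyz',o['eef_rot']).as_matrix()
    rows=[];T=down(yawdeg)
    d=np.array(pos)-p;w=R.from_matrix(M.T@T).as_rotvec()
    n=int(max(np.ceil(np.linalg.norm(d)/vmax),np.ceil(np.degrees(np.linalg.norm(w))/8.4),1))
    for i in range(n):
        Mi=M@R.from_rotvec(w*i/n).as_matrix()
        rows.append([round(float(v),3) for v in np.r_[Mi.T@d/n/120,np.degrees(w)/n/45,op]])
    return rows,np.array(pos),T
def pose():
    o=get_obs();M=R.from_euler('xyz',o['eef_rot']).as_matrix()
    print('t',round(o['t'],2),'p',np.round(o['tcp_pos'],1),'yang',round(np.degrees(np.arctan2(M[1,1],M[0,1])),2),'tilt',np.round(M[:2,0],3),'q',np.round(o['q'],2),'F',np.round(o['ft_force'],1),'T',np.round(o['torque'],2),'op',round(o['opening'],1))
E
python3 - <<'E'
from h import *
pose()
cp=campose('top')
# square edges from crop (scale 4 after resize): px = 205+x/4, 165+y/4 ; jig px 340+(x-320)/4,115+y/4
s=lambda x,y:ray(cp,(165+y/4,205+x/4),12)
j=lambda x,y,z=40:ray(cp,(115+y/4,340+(x-320)/4),z)
for n,a,b in [('A',s(230,40),s(52,48)),('B',s(254,235),s(250,75)),('fence top inner',j(665,82),j(384,152)),('guide inner',j(685,332),j(656,100)),('board left',j(427,398,10),j(352,98,10)),('board far',j(686,20,10),j(352,98,10))]:
    d=b-a;print(n,a.round(1),b.round(1),np.degrees(np.arctan2(d[1],d[0])).round(1))
r,p,M=plan((420,-150,230),137+5,1)
for x in r:print(x)
print()
r,p,M=plan((472,254,216),137,1,p=p,M=M)
for x in r:print(x)
E
```

```text
t 1.2 p [ 227.  -582.3  216.4] yang -68.7 tilt [-0.  0.] q [ 1.16  0.42 -0.01  1.61  0.    1.11 -0.05] F [ 0.1 -0.9  0.6] T [-0.01 -0.03  0.  ] op 85.3
A [544.8 192.7  12. ] [542.2 328.1  12. ] 91.1
B [397.  175.7  12. ] [517.7 177.7  12. ] 1.0
fence top inner [ 648.1 -302.5   40. ] [599.1 -89.6  40. ] 103.0
guide inner [ 459.  -306.5   40. ] [ 634.4 -294.9   40. ] 3.8
board left [ 417.8 -117.7   10. ] [648.9 -69.   10. ] 11.9
board far [ 705.4 -329.4   10. ] [648.9 -69.   10. ] 102.2
[-0.006, -0.154, -0.156, 0.184, 0.0, -0.0, 1.0]
[-0.006, -0.175, -0.132, 0.184, 0.0, -0.0, 1.0]
[-0.006, -0.192, -0.105, 0.184, 0.0, -0.0, 1.0]
[-0.006, -0.205, -0.077, 0.184, 0.0, -0.0, 1.0]
[-0.006, -0.214, -0.046, 0.184, 0.0, -0.0, 1.0]
[-0.006, -0.219, -0.015, 0.184, 0.0, -0.0, 1.0]
[-0.006, -0.219, 0.017, 0.184, 0.0, -0.0, 1.0]
[-0.006, -0.214, 0.048, 0.184, 0.0, -0.0, 1.0]
[-0.006, -0.205, 0.079, 0.184, 0.0, -0.0, 1.0]
[-0.006, -0.191, 0.107, 0.184, 0.0, -0.0, 1.0]
[-0.006, -0.174, 0.134, 0.184, 0.0, -0.0, 1.0]
[-0.006, -0.153, 0.157, 0.184, 0.0, -0.0, 1.0]
[-0.006, -0.128, 0.178, 0.184, 0.0, -0.0, 1.0]
[-0.006, -0.101, 0.194, 0.184, 0.0, -0.0, 1.0]
[-0.006, -0.072, 0.207, 0.184, 0.0, -0.0, 1.0]
[-0.006, -0.042, 0.215, 0.184, 0.0, -0.0, 1.0]
[-0.006, -0.01, 0.219, 0.184, 0.0, -0.0, 1.0]
[-0.006, 0.022, 0.218, 0.184, 0.0, -0.0, 1.0]

[0.013, 0.192, 0.324, 0.012, 0.0, 0.0, 1.0]
[0.013, 0.195, 0.323, 0.012, 0.0, 0.0, 1.0]
[0.013, 0.199, 0.321, 0.012, 0.0, 0.0, 1.0]
[0.013, 0.202, 0.319, 0.012, 0.0, 0.0, 1.0]
[0.013, 0.205, 0.317, 0.012, 0.0, 0.0, 1.0]
[0.013, 0.208, 0.315, 0.012, 0.0, 0.0, 1.0]
[0.013, 0.211, 0.313, 0.012, 0.0, 0.0, 1.0]
[0.013, 0.214, 0.311, 0.012, 0.0, 0.0, 1.0]
[0.013, 0.217, 0.309, 0.012, 0.0, 0.0, 1.0]
```

Run:
```python
from h import *
r,p,M=plan((420,-150,230),-57,1)
for x in r:print(x)
print()
r,p,M=plan((472,254,216),-44,1,p=p,M=M)
for x in r:print(x)
```

```text
[-0.011, -0.277, -0.281, -0.026, 0.0, 0.0, 1.0]
[-0.011, -0.271, -0.286, -0.026, 0.0, 0.0, 1.0]
[-0.011, -0.266, -0.292, -0.026, 0.0, 0.0, 1.0]
[-0.011, -0.259, -0.297, -0.026, 0.0, 0.0, 1.0]
[-0.011, -0.253, -0.302, -0.026, 0.0, 0.0, 1.0]
[-0.011, -0.247, -0.307, -0.026, 0.0, 0.0, 1.0]
[-0.011, -0.241, -0.312, -0.026, 0.0, 0.0, 1.0]
[-0.011, -0.234, -0.317, -0.026, 0.0, 0.0, 1.0]
[-0.011, -0.228, -0.322, -0.026, 0.0, 0.0, 1.0]
[-0.011, -0.221, -0.327, -0.026, 0.0, 0.0, 1.0]

[0.013, -0.288, -0.244, -0.032, 0.0, 0.0, 1.0]
[0.013, -0.281, -0.251, -0.032, 0.0, 0.0, 1.0]
[0.013, -0.275, -0.258, -0.032, 0.0, 0.0, 1.0]
[0.013, -0.268, -0.265, -0.032, 0.0, 0.0, 1.0]
[0.013, -0.261, -0.272, -0.032, 0.0, 0.0, 1.0]
[0.013, -0.255, -0.278, -0.032, 0.0, 0.0, 1.0]
[0.013, -0.247, -0.285, -0.032, 0.0, 0.0, 1.0]
[0.013, -0.24, -0.291, -0.032, 0.0, 0.0, 1.0]
[0.013, -0.233, -0.297, -0.032, 0.0, 0.0, 1.0]
```

Emit:
{"api": "arm_command", "payload": {"series": [[-0.01, -0.28, -0.28, -0.026, 0, 0, 1], [-0.01, -0.27, -0.29, -0.026, 0, 0, 1], [-0.01, -0.27, -0.29, -0.026, 0, 0, 1], [-0.01, -0.26, -0.3, -0.026, 0, 0, 1], [-0.01, -0.25, -0.3, -0.026, 0, 0, 1], [-0.01, -0.25, -0.31, -0.026, 0, 0, 1], [-0.01, -0.24, -0.31, -0.026, 0, 0, 1], [-0.01, -0.23, -0.32, -0.026, 0, 0, 1], [-0.01, -0.23, -0.32, -0.026, 0, 0, 1], [-0.01, -0.22, -0.33, -0.026, 0, 0, 1]]}}

```text
t: 2.2
tcp_pos: [422.9, -138.4, 228.2]
eef_rot: [1.209, 1.566, -1.359]
ft_force: [2.0, -0.7, 0.1]
opening: 85.3
```

Emit:
{"api": "arm_command", "payload": {"series": [[0.013, -0.29, -0.24, -0.03, 0, 0, 1], [0.013, -0.28, -0.25, -0.03, 0, 0, 1], [0.013, -0.27, -0.26, -0.03, 0, 0, 1], [0.013, -0.27, -0.26, -0.03, 0, 0, 1], [0.013, -0.26, -0.27, -0.03, 0, 0, 1], [0.013, -0.25, -0.28, -0.03, 0, 0, 1], [0.013, -0.25, -0.28, -0.03, 0, 0, 1]]}}

```text
t: 2.9
tcp_pos: [465.3, 187.3, 217.9]
eef_rot: [1.755, 1.561, -0.642]
ft_force: [1.1, -1.5, 0.6]
opening: 85.7
```

Run:
```python
from h import *
pose()
r,p,M=plan((472,254,216),-44,1)
for x in r:print(x)
```

```text
t 2.9 p [465.3 187.3 217.9] yang -47.34 tilt [ 0.008 -0.006] q [ 0.12  0.25 -0.66  1.9   0.18  1.05 -1.44] F [ 1.1 -1.5  0.6] T [-0.01 -0.04 -0.02] op 85.7
[0.007, -0.186, -0.209, -0.037, -0.001, -0.006, 1.0]
[0.007, -0.179, -0.214, -0.037, -0.001, -0.006, 1.0]
```

Emit:
{"api": "arm_command", "payload": {"series": [[0.007, -0.19, -0.21, -0.037, 0, -0.006, 1], [0.007, -0.18, -0.21, -0.037, 0, -0.006, 1], [0, 0, 0, 0, 0, 0, 1]]}}

```text
t: 3.2
tcp_pos: [470.3, 263.2, 216.1]
eef_rot: [-2.68, 1.567, 1.274]
ft_force: [-0.3, -0.1, 0.5]
opening: 85.3
```

Run:
```python
from h import *
pose()
im=save('wrist','w1.png')
print([(np.round(d['centre']),round(d['confidence'],2)) for d in vision.find_in('wrist','square_handle')])
```

```text
t 3.2 p [470.3 263.2 216.1] yang -43.46 tilt [0.001 0.004] q [ 0.    0.33 -0.69  1.81  0.24  1.08 -1.53] F [-0.3 -0.1  0.5] T [-0.04  0.06 -0.05] op 85.3
[(array([277., 128.]), 0.86), (array([157., 345.]), 0.84)]
```

View pics/w1.png

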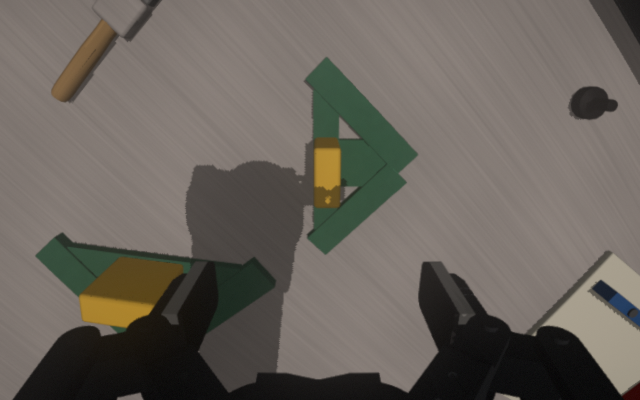

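The handle spans about (315–341, 138–208), with the square's outer corner to the right near (420,165). The brown brush and black knob are clear of it.

```bash
cat >> h.py <<'E'
def fitline(cp,mask,a,b,z,tol=5):
    cs,_=cv2.findContours(mask,cv2.RETR_LIST,cv2.CHAIN_APPROX_NONE)
    P=np.array([ray(cp,(p[0][1],p[0][0]),z)[:2] for c in cs if len(c)>60 for p in c])
    a=ray(cp,a,z)[:2];b=ray(cp,b,z)[:2]
    for tol in (tol,tol/2,2):
        d=(b-a);L=np.linalg.norm(d);d/=L;n=np.array([-d[1],d[0]])
        s=(P-a)@d;e=(P-a)@n;k=(s>.08*L)&(s<.92*L)&(abs(e)<tol)
        c=np.polyfit(s[k],e[k],1);a,b=a+n*c[1],a+d*L+n*(c[0]*L+c[1])
    return a,b,k.sum(),np.std(e[k]-np.polyval(c,s[k]))
def isect(l1,l2):
    A=np.column_stack([l1[1]-l1[0],-(l2[1]-l2[0])]);t=np.linalg.solve(A,l2[0]-l1[0]);return l1[0]+t[0]*(l1[1]-l1[0])
ang=lambda l:np.degrees(np.arctan2(*(l[1]-l[0])[::-1]))
E
python3 - <<'E'
from h import *
cp=campose('wrist');im=cv2.imread('pics/w1.png');hsv=cv2.cvtColor(im,cv2.COLOR_BGR2HSV)
print(hsv[100,340],hsv[170,325],hsv[50,400])
g=cv2.inRange(hsv,(60,80,30),(95,255,255));y=cv2.inRange(hsv,(12,120,60),(30,255,255))
A=fitline(cp,g,(156,417),(57,325),12);B=fitline(cp,g,(253,326),(182,406),12)
print(A,ang(A),B,ang(B))
c=isect(A,B);print('corner',c)
ya=np.radians((ang(A)-90+ang(B))/2);Rz=np.array([[np.cos(ya),-np.sin(ya)],[np.sin(ya),np.cos(ya)]])
print('yaw',np.degrees(ya),'handle from corner',c+Rz@[-75,75])
lab=cv2.connectedComponentsWithStats(y);
for s,ce in zip(lab[2][1:],lab[3][1:]):
    if s[4]>300:print(s,ce,ray(cp,ce[::-1],60),ray(cp,ce[::-1],70))
h=c+Rz@[-75,75]
box=np.array([[a,b] for a in(-28,28) for b in(-12,12)])@np.array([[.7071,.7071],[.7071,-.7071]])
for z in(10,70):print(z,proj(cp,[np.r_[h+Rz@q,z] for q in box]).round(0).tolist())
E
```

```text
[68 81 85] [ 20 179 178] [ 10  28 135]
(array([542.68075515, 190.42610632]), array([545.12414615, 326.47315667]), np.int64(114), np.float64(1.082740477179796)) 88.97108432491378 (array([401.40784009, 178.99713113]), array([520.06381719, 181.41814618]), np.int64(30), np.float64(1.0390985662665693)) 1.1688808543289175
corner [542.52720477 181.87648128]
yaw 0.0699825896213464 handle from corner [467.43565374 256.78481836]
[ 60  21  48  61 523] [87.60803059 47.50669216] [403.64550886 473.47443287  60.        ] [407.56391431 468.5083322   70.        ]
[ 314  138   27   70 1823] [326.7361492  172.73011519] [474.32675482 252.12046896  60.        ] [475.99023444 254.21616754  70.        ]
[  79  257  104   72 4722] [126.37251165 291.02117747] [234.93013911 304.48129419  60.        ] [244.23102813 304.90653867  70.        ]
10 [[306.0, 187.0], [328.0, 188.0], [307.0, 135.0], [330.0, 135.0]]
70 [[304.0, 207.0], [330.0, 207.0], [304.0, 145.0], [332.0, 146.0]]
```

Run:
```python
from h import *
cp=campose('wrist');im=cv2.imread('pics/w1.png');hsv=cv2.cvtColor(im,cv2.COLOR_BGR2HSV)
g=cv2.inRange(hsv,(40,45,20),(100,255,255))
A=fitline(cp,g,(156,417),(57,325),12);B=fitline(cp,g,(253,326),(182,406),12)
print(A,ang(A),B,ang(B))
c=isect(A,B);ya=np.radians((ang(A)-90+ang(B))/2);Rz=np.array([[np.cos(ya),-np.sin(ya)],[np.sin(ya),np.cos(ya)]])
h=c+Rz@[-75,75];print('corner',c,np.degrees(ya),'h',h)
def draw(h,col,s=4,o=(290,40)):
    c=h-Rz@[-75,75]
    box=np.array([[a,b] for a,b in((-28,-12),(-28,12),(28,12),(28,-12))])@np.array([[.7071,.7071],[.7071,-.7071]])
    polys=[[np.r_[h+Rz@q,70] for q in box],[np.r_[c+Rz@q,12] for q in ([0,14],[0,150],[-30,150],[-30,14])],[np.r_[c+Rz@q,12] for q in ([-29,0],[-150,0],[-150,30],[-29,30])]]
    for P in polys:cv2.polylines(big,[((proj(cp,P)-o+.5)*s).astype(int)],True,col,1)
big=cv2.resize(im[40:180+90,290:440],None,fx=4,fy=4,interpolation=cv2.INTER_CUBIC)
big=cv2.resize(im[40:190,290:440],None,fx=4,fy=4,interpolation=cv2.INTER_CUBIC)
big=cv2.resize(im[40:260,290:440],None,fx=2.7,fy=2.7,interpolation=cv2.INTER_CUBIC)
draw(h,(0,0,255),2.7);draw(np.array([472,252.3]),(255,0,255),2.7)
cv2.imwrite('pics/c2.png',big)
```

```text
(array([547.46046955, 190.50016315]), array([544.44247964, 326.5043894 ]), np.int64(82), np.float64(0.21411836070686835)) 91.27120836705788 (array([401.48292907, 174.95823031]), array([520.1352747 , 177.31359611]), np.int64(68), np.float64(0.2906156876378909)) 1.1372282316277158
corner [547.74092458 177.86159542] 1.2042182993427981 h [471.18128715 251.26882882]
```

View pics/c2.png

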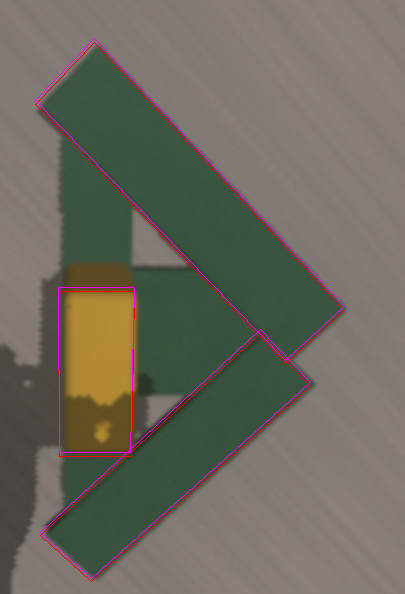

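The overlay matches the image (handle about (471.2, 251.4), yaw 1.2°). I'll align over it and then descend.

Run:
```python
from h import *
pose()
r,p,M=plan((471.2,251.4,120),-43.8,1,30)
for x in r:print(x)
```

```text
t 3.3 p [470.8 259.4 215.9] yang -43.72 tilt [0.001 0.002] q [ 0.01  0.33 -0.69  1.82  0.23  1.08 -1.53] F [-0.4 -1.  -0.8] T [-0.05 -0.03 -0.01] op 85.5
[0.2, 0.012, 0.012, 0.0, -0.001, 0.0, 1.0]
[0.2, 0.012, 0.012, 0.0, -0.001, 0.0, 1.0]
[0.2, 0.012, 0.012, 0.0, -0.001, 0.0, 1.0]
[0.2, 0.012, 0.012, 0.0, -0.001, 0.0, 1.0]
```

Emit:
{"api": "arm_command", "payload": {"series": [[0.2, 0.012, 0.012, 0, 0, 0, 1], [0.2, 0, 0, 0, 0, 0, 1], [0.2, 0, 0, 0, 0, 0, 1], [0.1, 0, 0, 0, 0, 0, 1], [0, 0, 0, 0, 0, 0, 1], [0, 0, 0, 0, 0, 0, 1]]}}

```text
t: 3.9
tcp_pos: [473.6, 250.7, 131.2]
eef_rot: [2.177, 1.565, -0.167]
ft_force: [0.3, -0.2, 0.4]
opening: 85.1
```

```bash
cat >> h.py <<'E'
def sqfit(f,h0,ya0,zb=0):
    "fit square outer edges in picture f, given guess of handle xy & yaw deg, underside zb"
    cp=campose('wrist');im=save('wrist',f)[:,:,::-1].copy();hsv=cv2.cvtColor(im,cv2.COLOR_BGR2HSV)
    g=cv2.inRange(hsv,(40,45,20),(100,255,255))
    rz=lambda d:R.from_euler('z',d,degrees=True).as_matrix()[:2,:2]
    c=h0-rz(ya0)@[-75,75];z=12+zb
    px=lambda q:proj(cp,np.r_[c+rz(ya0)@q,z])[0][::-1]
    A=fitline(cp,g,px([0,14]),px([0,150]),z,9);B=fitline(cp,g,px([-150,0]),px([-29,0]),z,9)
    c=isect(A,B);ya=(ang(A)-90+ang(B))/2
    print('A',ang(A)-90,A[2:],'B',ang(B),B[2:],'corner',c,'h',c+rz(ya)@[-75,75])
E
python3 - <<'E'
from h import *
pose()
sqfit('w2.png',np.array([470.7,255]),1.2)
pose()
E
```

```text
t 3.9 p [473.6 250.7 131.2] yang -44.28 tilt [ 0.005 -0.001] q [-0.03  0.43 -0.64  1.9   0.33  0.91 -1.6 ] F [ 0.3 -0.2  0.4] T [ 0.01 -0.01  0.02] op 85.1
A 1.55450433178396 (np.int64(107), np.float64(0.15837852586701032)) B 1.544895027834228 (np.int64(85), np.float64(0.20598790748135803)) corner [547.84980871 182.62906619] h [470.84893572 255.57332956]
t 3.95 p [473.6 250.7 131.3] yang -44.28 tilt [ 0.006 -0.001] q [-0.03  0.43 -0.64  1.9   0.33  0.91 -1.6 ] F [-1.1 -0.2 -0.1] T [-0.04  0.05  0.03] op 85.5
```

Run:
```python
from h import *
r,p,M=plan((470.8,255.4,100),-43.45,1,30);print(r)
r,p,M=plan((470.8,255.4,43),-43.45,1,20,p,M);print(r)
```

```text
[[0.13, -0.023, -0.005, -0.009, -0.002, -0.003, 1.0], [0.13, -0.022, -0.006, -0.009, -0.002, -0.003, 1.0]]
[[0.158, 0.0, 0.0, 0.0, 0.0, 0.0, 1.0], [0.158, 0.0, 0.0, 0.0, 0.0, 0.0, 1.0], [0.158, 0.0, 0.0, 0.0, 0.0, 0.0, 1.0]]
```

Emit:
{"api": "arm_command", "payload": {"series": [[0.13, -0.023, -0.005, -0.009, -0.002, -0.003, 1], [0.13, -0.022, -0.006, -0.009, -0.002, -0.003, 1], [0, 0, 0, 0, 0, 0, 1]]}}

```text
t: 4.25
tcp_pos: [471.8, 255.8, 99.9]
eef_rot: [2.679, 1.568, 0.35]
ft_force: [-0.7, -1.1, 0.5]
opening: 85.0
```

Run:
```python
from h import *
pose()
r,p,M=plan((470.8,255.4,43),-43.45,1,20);print(r)
```

```text
t 4.25 p [471.8 255.8  99.9] yang -43.45 tilt [0.003 0.001] q [-0.05  0.48 -0.62  1.92  0.37  0.85 -1.62] F [-0.7 -1.1  0.5] T [-0.05  0.01  0.01] op 85.0
[[0.158, -0.001, 0.003, -0.0, -0.001, -0.001, 1.0], [0.158, -0.001, 0.003, -0.0, -0.001, -0.001, 1.0], [0.158, -0.001, 0.003, -0.0, -0.001, -0.001, 1.0]]
```

Emit:
{"api": "arm_command", "payload": {"series": [[0.16, 0, 0.003, 0, -0.001, -0.001, 1], [0.16, 0, 0.003, 0, -0.001, -0.001, 1], [0.15, 0, 0.003, 0, -0.001, -0.001, 1], [0, 0, 0, 0, 0, 0, 1]]}}

```text
t: 4.65
tcp_pos: [471.2, 255.9, 41.7]
eef_rot: [-2.11, 1.569, 1.845]
ft_force: [-0.1, -0.2, -0.2]
opening: 85.2
```

Emit:
{"api": "arm_command", "payload": {"series": [[0, 0, 0, 0, 0, 0, 0], [0, 0, 0, 0, 0, 0, 0], [0, 0, 0, 0, 0, 0, 0], [0, 0, 0, 0, 0, 0, 0], [0, 0, 0, 0, 0, 0, 0], [0, 0, 0, 0, 0, 0, 0], [0, 0, 0, 0, 0, 0, 0], [0, 0, 0, 0, 0, 0, 0]], "newtons": 80}}

```text
t: 5.45
tcp_pos: [472.4, 256.5, 44.8]
eef_rot: [3.113, 1.567, 0.785]
ft_force: [0.2, -0.2, -3.0]
opening: 21.3
```

Run:
```python
from h import *
pose()
```

```text
t 5.45 p [472.4 256.5  44.8] yang -43.4 tilt [0.002 0.002] q [-0.1   0.56 -0.57  1.95  0.44  0.75 -1.68] F [ 0.2 -0.2 -3. ] T [0.11 0.03 0.01] op 21.3
```

Emit:
{"api": "arm_command", "payload": {"series": [[-0.2, 0, 0, 0, 0, 0, 0], [-0.3, 0, 0, 0, 0, 0, 0], [-0.3, 0, 0, 0, 0, 0, 0], [-0.2, 0, 0, 0, 0, 0, 0], [0, 0, 0, 0, 0, 0, 0]]}}

```text
t: 5.95
tcp_pos: [470.3, 256.1, 167.5]
eef_rot: [-1.341, 1.568, 2.615]
ft_force: [0.4, 1.0, -4.8]
opening: 21.4
```

Run:
```python
from h import *
pose()
o=get_obs();h=np.array(o['tcp_pos'][:2])
sqfit('w3.png',h,1.55,o['tcp_pos'][2]-44)
r,p,M=plan((510,-185,175),-31.5,0,48)
for x in r:print(x)
```

```text
t 5.95 p [470.3 256.1 167.5] yang -43.32 tilt [-0.002  0.001] q [-0.    0.39 -0.67  1.87  0.28  0.99 -1.56] F [ 0.4  1.  -4.8] T [0.09 0.02 0.04] op 21.4
A 1.6656608483408064 (np.int64(157), np.float64(0.12628132971693098)) B 0.9387710966147123 (np.int64(86), np.float64(0.5091021049480297)) corner [545.63902738 180.95393079] h [468.95394757 254.23011065]
[-0.008, 0.276, 0.244, -0.026, 0.0, 0.0, 0.0]
[-0.008, 0.271, 0.25, -0.026, 0.0, 0.0, 0.0]
[-0.008, 0.266, 0.255, -0.026, 0.0, 0.0, 0.0]
[-0.008, 0.261, 0.261, -0.026, 0.0, 0.0, 0.0]
[-0.008, 0.255, 0.266, -0.026, 0.0, 0.0, 0.0]
[-0.008, 0.25, 0.271, -0.026, 0.0, 0.0, 0.0]
[-0.008, 0.244, 0.276, -0.026, 0.0, 0.0, 0.0]
[-0.008, 0.238, 0.281, -0.026, 0.0, 0.0, 0.0]
[-0.008, 0.232, 0.286, -0.026, 0.0, 0.0, 0.0]
[-0.008, 0.226, 0.291, -0.026, 0.0, 0.0, 0.0]
```

View pics/w3.png

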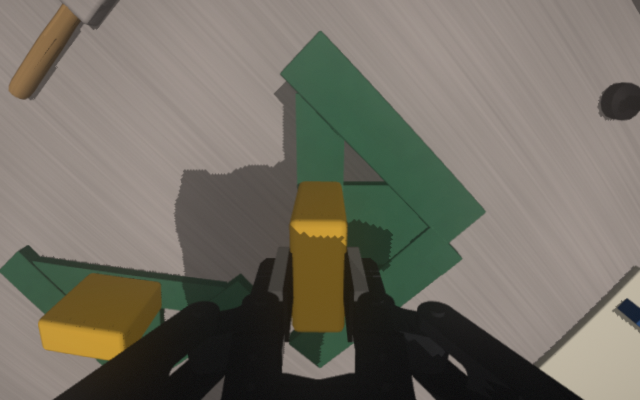

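The square is held straight: the yellow handle sits between the fingers at about (320,270) and the corner is at (485,212).

Emit:
{"api": "arm_command", "payload": {"series": [[-0.008, 0.276, 0.244, -0.026, 0, 0, 0], [-0.008, 0.27, 0.25, -0.026, 0, 0, 0], [-0.008, 0.266, 0.255, -0.026, 0, 0, 0], [-0.008, 0.26, 0.26, -0.026, 0, 0, 0], [-0.008, 0.255, 0.266, -0.026, 0, 0, 0], [-0.008, 0.25, 0.27, -0.026, 0, 0, 0], [-0.008, 0.244, 0.276, -0.026, 0, 0, 0], [-0.008, 0.238, 0.28, -0.026, 0, 0, 0], [-0.008, 0.232, 0.286, -0.026, 0, 0, 0], [0, 0, 0, 0, 0, 0, 0]]}}

```text
t: 7.0
tcp_pos: [500.7, -155.2, 158.8]
eef_rot: [-1.164, 1.549, 2.988]
ft_force: [-0.9, 1.0, -4.7]
opening: 21.2
```

Emit:
{"api": "arm_command", "payload": {"series": [[0, 0, 0, 0, 0, 0, 0], [0, 0, 0, 0, 0, 0, 0]]}}

```text
t: 7.2
tcp_pos: [499.2, -155.5, 156.0]
eef_rot: [-1.206, 1.545, 2.944]
ft_force: [-0.3, 1.8, -4.4]
opening: 21.9
```

Run:
```python
from h import *
pose()
save('wrist','w4.png');save('top','t4.png')
pose()
```

```text
t 7.2 p [ 499.2 -155.5  156. ] yang -32.22 tilt [-0.025  0.005] q [ 0.7   0.37 -0.55  1.89  0.23  0.97 -0.52] F [-0.3  1.8 -4.4] T [ 0.05 -0.02  0.01] op 21.9
t 7.3 p [ 499.4 -154.7  156.4] yang -32.14 tilt [-0.025  0.005] q [ 0.7   0.37 -0.55  1.89  0.23  0.97 -0.52] F [-0.6 -0.2 -3.1] T [ 0.13 -0.01 -0.01] op 21.5
```

View pics/w4.png

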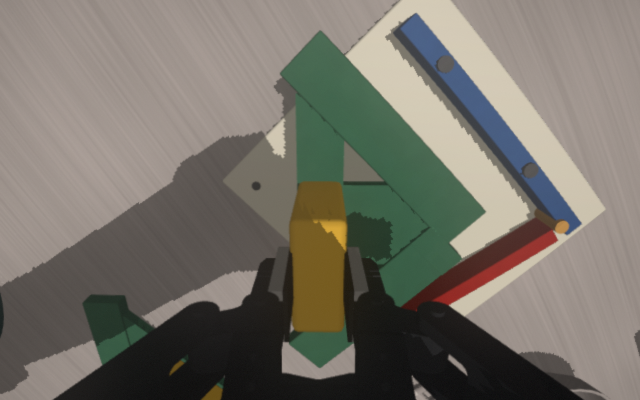

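Fence: (405,25) to (570,225). Hinge pin is near (560,227), and the red guide runs down-left from it. The square's corner at (485,212) is still clear of both.

Run:
```python
from h import *
cp=campose('wrist');im=cv2.imread('pics/w4.png');hsv=cv2.cvtColor(im,cv2.COLOR_BGR2HSV)
for p in [(100,480),(70,425),(60,430),(250,520),(240,540),(120,452)]:print(p,hsv[p])
b=cv2.inRange(hsv,(100,90,25),(125,255,255));r=cv2.inRange(hsv,(0,130,40),(8,255,255))|cv2.inRange(hsv,(172,130,40),(180,255,255))
def rep(n,m,a,bb,z,tol=8):
    l=fitline(cp,m,a,bb,z,tol);print(n,z,l[0].round(1),l[1].round(1),l[2],l[3].round(2),'ang',ang(l).round(2));return l
fo=rep('fence outer top',b,(222,581),(13,417),40)
fi=rep('fence inner bottom',b,(215,533),(38,393),10)
gi=rep('guide inner bottom',r,(300,413),(218,532),10)
d=fo[1]-fo[0];d/=np.linalg.norm(d);n=np.array([d[1],-d[0]])
for q in (fi[0],fi[1]):print('offset fi from fo',(q-fo[0])@n)
print('hinge pin top (226,562) z~45',ray(cp,(226,562),42),'corner by guide x fence',isect(gi,fi),'guide ang',ang(gi)-ang(fi)+90)
print('fence end far top outer',ray(cp,(13,417),40))
# board outer edge
w=cv2.inRange(hsv,(0,0,120),(180,60,255));be=rep('board far',w,(208,604),(30,468),10)
print('board corner',ray(cp,(208,606),10))
```

```text
(100, 480) [109 112 130]
(70, 425) [113  13  79]
(60, 430) [109 111 133]
(250, 520) [  2 175 150]
(240, 540) [  1 174 151]
(120, 452) [ 21  35 210]
fence outer top 40 [ 667.4 -302.5] [620.1 -85.8] 183 0.4 ang 102.32Traceback (most recent call last):
  File "<stdin>", line 8, in <module>
  File "<stdin>", line 6, in rep
  File "h.py", line 44, in fitline
    c=np.polyfit(s[k],e[k],1);a,b=a+n*c[1],a+d*L+n*(c[0]*L+c[1])
    raise TypeError("expected non-empty vector for x")
TypeError: expected non-empty vector for x
```

Run:
```python
from h import *
cp=campose('wrist');im=cv2.imread('pics/w4.png');hsv=cv2.cvtColor(im,cv2.COLOR_BGR2HSV)
print(hsv[120,440:500:3].tolist())
b=cv2.inRange(hsv,(100,90,25),(125,255,255));r=cv2.inRange(hsv,(0,130,30),(8,255,255))|cv2.inRange(hsv,(172,130,30),(180,255,255))
def rep(n,m,a,bb,z,tol=8):
    try:
        l=fitline(cp,m,a,bb,z,tol);print(n,z,l[0].round(1),l[1].round(1),l[2],l[3].round(2),'ang',ang(l).round(2));return l
    except TypeError:print(n,'none')
fo=rep('fence outer top',b,(222,581),(13,417),40)
d=fo[1]-fo[0];d/=np.linalg.norm(d);n=np.array([d[1],-d[0]])
fe=(fo[0]-16*n,fo[1]-16*n)
px=lambda q,z:proj(cp,np.r_[q,z])[0][::-1]
rep('inner top',b,px(fe[0],40),px(fe[1],40),40);fi=rep('inner bot',b,px(fe[0],10),px(fe[1],10),10)
print('expected inner line',fe,px(fe[0],40),px(fe[1],40),px(fe[0],10),px(fe[1],10))
gi=rep('guide inner bottom',r,(300,413),(218,532),10)
gt=rep('guide inner/outer top',r,(305,430),(232,556),40)
print('pin',ray(cp,(226,562),40),ray(cp,(226,562),46))
if gi is not None:print('corner',isect(gi,fe),'guide',ang(gi)-ang(fo)+90)
w=cv2.inRange(hsv,(0,0,120),(180,60,255));be=rep('board far',w,(208,604),(30,468),10);print('board corner',ray(cp,(208,606),10))
```

```text
[[21, 35, 211], [22, 35, 210], [21, 35, 211], [21, 35, 210], [21, 35, 210], [21, 35, 209], [22, 34, 143], [21, 33, 123], [21, 33, 122], [102, 17, 74], [109, 30, 69], [110, 32, 71], [109, 77, 93], [109, 110, 130], [109, 112, 130], [109, 112, 130], [109, 110, 130], [109, 111, 129], [109, 110, 130], [109, 111, 131]]
fence outer top 40 [ 667.4 -302.5] [620.1 -85.8] 183 0.4 ang 102.32
inner top 40 [ 653.7 -305.4] [606.6 -88.8] 195 0.48 ang 102.27
inner bot 10 [ 659.9 -304.1] [612.8 -87.4] 176 0.44 ang 102.27
expected inner line (array([ 651.73152255, -305.86743505]), array([604.4414347 , -89.24958341])) [234.94222617 564.41247141] [ 30.86719817 398.64357726] [221.23817532 545.22465048] [ 35.02788529 391.38584008]
guide inner bottom 10 [ 504.8 -310.6] [ 642.9 -297.4] 57 1.0 ang 5.44
guide inner/outer top 40 [ 518.8 -306.7] [ 667.4 -370.3] 9 0.67 ang -23.2
pin [ 652.62601621 -296.48894247   40.        ] [ 650.28916769 -291.87793772   46.        ]
corner [ 649.74489221 -296.76743936] guide -6.877933122321409
board far none
board corner [ 708.43762796 -325.54829772   10.        ]
```

```bash
cat >> h.py <<'E'
J=np.array([650.5,-297.]);JY=12.3;OFF=np.array([73.1,-77.3])
rz=lambda d:R.from_euler('z',d,degrees=True).as_matrix()[:2,:2]
def tcpfor(cx,cy): return J+rz(JY)@(np.array([cx,cy])-OFF)
def cornernow():
    o=get_obs();M=R.from_euler('xyz',o['eef_rot']).as_matrix();a=np.degrees(np.arctan2(M[1,1],M[0,1]))+45
    print('corner in jig',(rz(-JY)@(np.array(o['tcp_pos'][:2])+rz(a)@OFF-J)).round(2),'yaw err',round(a-JY,2),'F jig',(rz(-JY)@o['ft_force'][:2]).round(1),o['ft_force'][2].round(1))
E
python3 - <<'E'
from h import *
pose();cornernow()
o=get_obs();print(tcpfor(-15,35))
r,p,M=plan(np.r_[tcpfor(-15,35),110],-32.7,0,25);
for x in r:print(x)
E
```

```text
t 7.3 p [ 499.4 -154.7  156.4] yang -32.14 tilt [-0.025  0.005] q [ 0.7   0.37 -0.55  1.89  0.23  0.97 -0.52] F [-0.6 -0.2 -3.1] T [ 0.13 -0.01 -0.01] op 21.5
corner in jig [-43.44  94.66] yaw err 0.56 F jig [-0.6 -0.1] -3.1
[ 540.49897251 -206.04575902]
[0.094, 0.132, 0.044, 0.003, 0.003, 0.008, 0.0]
[0.095, 0.131, 0.044, 0.003, 0.003, 0.008, 0.0]
[0.095, 0.131, 0.044, 0.003, 0.003, 0.008, 0.0]
[0.096, 0.13, 0.044, 0.003, 0.003, 0.008, 0.0]
```

Emit:
{"api": "arm_command", "payload": {"series": [[0.09, 0.13, 0.044, 0.003, 0.003, 0.008, 0], [0.09, 0.13, 0.044, 0.003, 0.003, 0.008, 0], [0.095, 0.13, 0.044, 0.003, 0.003, 0.008, 0], [0.095, 0.13, 0.044, 0.003, 0.003, 0.008, 0], [0, 0, 0, 0, 0, 0, 0], [0, 0, 0, 0, 0, 0, 0]]}}

```text
t: 7.9
tcp_pos: [542.9, -200.3, 109.7]
eef_rot: [2.088, 1.568, -0.043]
ft_force: [0.7, 0.3, -3.6]
opening: 21.6
```

Run:
```python
from h import *
pose();cornernow()
o=get_obs();c=J+rz(JY)@np.array([-15,35])
sqfit('w5.png',np.array(o['tcp_pos'][:2])-[1,1],12.3,o['tcp_pos'][2]-44.8)
pose()
r,p,M=plan(np.r_[tcpfor(-15,35),75],-32.7,0,20);
for x in r:print(x)
```

```text
t 7.9 p [ 542.9 -200.3  109.7] yang -32.1 tilt [ 0.003 -0.   ] q [ 0.69  0.51 -0.5   1.81  0.3   0.9  -0.51] F [ 0.7  0.3 -3.6] T [ 0.09  0.07 -0.03] op 21.6
corner in jig [-10.64  40.82] yaw err 0.6 F jig [0.7 0.1] -3.6
A 12.929047029439971 (np.int64(155), np.float64(0.12623900791238626)) B 11.872101440467086 (np.int64(83), np.float64(0.5007127873646617)) corner [ 632.01829731 -260.21268668] h [ 542.66215418 -203.06831089]
t 7.95 p [ 542.8 -200.4  109.7] yang -32.11 tilt [ 0.003 -0.   ] q [ 0.69  0.51 -0.5   1.81  0.3   0.9  -0.51] F [-0.1 -0.1 -4.6] T [0.11 0.12 0.01] op 21.7
[0.145, 0.004, 0.025, 0.007, -0.001, -0.002, 0.0]
[0.145, 0.004, 0.025, 0.007, -0.001, -0.002, 0.0]
```

View pics/w5.png

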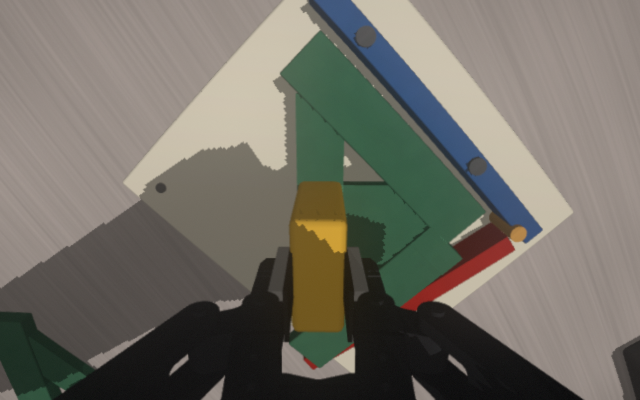

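Leg A lies parallel to the fence with a small gap, and the pin is at (518,234). I'll lower it onto the board.

Emit:
{"api": "arm_command", "payload": {"series": [[0.14, 0.004, 0.025, 0.007, 0, -0.002, 0], [0.14, 0.004, 0.025, 0.007, 0, -0.002, 0], [0, 0, 0, 0, 0, 0, 0]]}}

```text
t: 8.25
tcp_pos: [540.0, -205.1, 74.2]
eef_rot: [3.009, 1.57, 0.867]
ft_force: [0.4, -0.4, -4.4]
opening: 21.6
```

Run:
```python
from h import *
pose();cornernow()
r,p,M=plan(np.r_[tcpfor(-15,35),57],-32.7,0,9);
for x in r:print(x)
```

```text
t 8.25 p [ 540.  -205.1   74.2] yang -32.7 tilt [0.001 0.001] q [ 0.68  0.55 -0.48  1.83  0.33  0.83 -0.53] F [ 0.4 -0.4 -4.4] T [ 0.09  0.12 -0.04] op 21.6
corner in jig [-15.24  36.02] yaw err 0.0 F jig [ 0.3 -0.5] -4.4
[0.072, 0.004, 0.002, 0.0, -0.001, -0.0, 0.0]
[0.072, 0.004, 0.002, 0.0, -0.001, -0.0, 0.0]
```

Emit:
{"api": "arm_command", "payload": {"series": [[0.07, 0, 0, 0, 0, 0, 0], [0.07, 0, 0, 0, 0, 0, 0], [0.02, 0, 0, 0, 0, 0, 0], [0, 0, 0, 0, 0, 0, 0]]}}

```text
t: 8.65
tcp_pos: [541.1, -205.4, 54.7]
eef_rot: [1.995, 1.568, -0.146]
ft_force: [-3.4, 1.1, 4.2]
opening: 21.8
```

Run:
```python
from h import *
pose();cornernow()
```

```text
t 8.65 p [ 541.1 -205.4   54.7] yang -32.7 tilt [ 0.003 -0.   ] q [ 0.67  0.58 -0.47  1.84  0.35  0.8  -0.55] F [-3.4  1.1  4.2] T [ 0.48  0.99 -0.  ] op 21.8
corner in jig [-14.26  35.45] yaw err -0.0 F jig [-3.1  1.8] 4.2
```

Emit:
{"api": "arm_command", "payload": {"series": [[0, 0.024, -0.024, 0, 0, 0, 0], [0, 0.024, -0.024, 0, 0, 0, 0], [0, 0.02, -0.02, 0, 0, 0, 0]]}}

```text
t: 8.95
tcp_pos: [553.0, -203.1, 54.8]
eef_rot: [1.815, 1.568, -0.327]
ft_force: [-1.7, -0.1, -1.0]
opening: 21.4
```

Run:
```python
from h import *
pose();cornernow()
```

```text
t 8.95 p [ 553.  -203.1   54.8] yang -32.71 tilt [ 0.003 -0.001] q [ 0.65  0.6  -0.46  1.81  0.35  0.81 -0.56] F [-1.7 -0.1 -1. ] T [ 0.1   0.43 -0.02] op 21.4
corner in jig [-2.17 35.21] yaw err -0.01 F jig [-1.6  0.3] -1.0
```

Continue gently to fence contact.

Emit:
{"api": "arm_command", "payload": {"series": [[0.003, 0.012, -0.012, 0, 0, 0, 0], [0.003, 0.012, -0.012, 0, 0, 0, 0]]}}

```text
t: 9.15
tcp_pos: [555.2, -203.2, 54.5]
eef_rot: [-0.221, 1.567, -2.364]
ft_force: [-26.5, -2.2, 31.2]
opening: 21.4
```

Run:
```python
from h import *
pose();cornernow()
```

```text
t 9.15 p [ 555.2 -203.2   54.5] yang -32.77 tilt [-0.002 -0.002] q [ 0.65  0.6  -0.46  1.81  0.36  0.82 -0.56] F [-26.5  -2.2  31.2] T [-0.03  6.47  0.1 ] op 21.4
corner in jig [-0.16 34.53] yaw err -0.07 F jig [-26.4   3.5] 31.2
```

Emit:
{"api": "arm_command", "payload": {"series": [[-0.003, 0, 0, 0, 0, 0, 0], [0, 0.03, 0.027, 0, 0, 0, 0], [0, 0.03, 0.027, 0, 0, 0, 0], [0, 0.03, 0.027, 0, 0, 0, 0]]}}

```text
t: 9.55
tcp_pos: [557.9, -216.2, 54.5]
eef_rot: [-0.913, 1.564, -3.054]
ft_force: [-7.7, 7.6, 7.4]
opening: 21.2
```

Run:
```python
from h import *
pose();cornernow()
```

```text
t 9.55 p [ 557.9 -216.2   54.5] yang -32.7 tilt [-0.007 -0.001] q [ 0.66  0.61 -0.46  1.78  0.36  0.83 -0.54] F [-7.7  7.6  7.4] T [ 1.97  2.1  -0.01] op 21.2
corner in jig [-0.16 21.39] yaw err 0.0 F jig [-5.9  9. ] 7.4
```

Emit:
{"api": "arm_command", "payload": {"series": [[0, 0.03, 0.027, 0, 0, 0, 0], [0, 0.03, 0.027, 0, 0, 0, 0], [0, 0.03, 0.027, 0, 0, 0, 0]]}}

```text
t: 9.85
tcp_pos: [560.5, -228.2, 54.5]
eef_rot: [-1.287, 1.558, 2.856]
ft_force: [-9.9, 8.2, 9.9]
opening: 21.5
```

Run:
```python
from h import *
pose();cornernow()
```

```text
t 9.85 p [ 560.5 -228.2   54.5] yang -32.63 tilt [-0.012  0.003] q [ 0.68  0.63 -0.46  1.76  0.35  0.85 -0.51] F [-9.9  8.2  9.9] T [ 2.15  2.52 -0.13] op 21.5
corner in jig [-0.09  9.19] yaw err 0.07 F jig [-7.9 10.1] 9.9
```

Emit:
{"api": "arm_command", "payload": {"series": [[0, 0.03, 0.027, 0, 0.005, 0.015, 0], [0, 0.024, 0.021, 0, 0, 0.005, 0]]}}

```text
t: 10.05
tcp_pos: [562.2, -235.3, 54.5]
eef_rot: [3.018, 1.57, 0.879]
ft_force: [-8.9, 6.7, 9.2]
opening: 21.9
```

Run:
```python
from h import *
pose();cornernow()
```

```text
t 10.05 p [ 562.2 -235.3   54.5] yang -32.59 tilt [0.001 0.001] q [ 0.69  0.63 -0.46  1.76  0.35  0.84 -0.5 ] F [-8.9  6.7  9.2] T [ 2.13  2.62 -0.12] op 21.9
corner in jig [0.09 1.99] yaw err 0.11 F jig [-7.3  8.5] 9.2
```

Emit:
{"api": "arm_command", "payload": {"series": [[0, 0.018, 0.012, 0, 0, 0.003, 0], [0, 0.015, 0.01, 0, 0, 0.003, 0]]}}

```text
t: 10.25
tcp_pos: [562.3, -235.9, 54.4]
eef_rot: [-2.373, 1.567, 1.772]
ft_force: [-14.4, 14.8, 18.2]
opening: 21.3
```

Run:
```python
from h import *
pose();cornernow()
```

```text
t 10.25 p [ 562.3 -235.9   54.4] yang -32.5 tilt [-0.001  0.004] q [ 0.69  0.63 -0.46  1.76  0.35  0.84 -0.5 ] F [-14.4  14.8  18.2] T [ 3.91  4.   -0.21] op 21.3
corner in jig [0.25 1.43] yaw err 0.2 F jig [-10.9  17.6] 18.2
```

Emit:
{"api": "arm_command", "payload": {"series": [[-0.003, 0.022, 0.012, 0, 0, 0.003, 0], [-0.002, 0.022, 0.012, 0, 0, 0.003, 0]]}}

```text
t: 10.45
tcp_pos: [562.4, -235.9, 54.5]
eef_rot: [-2.017, 1.561, 2.131]
ft_force: [-18.1, 18.2, 19.8]
opening: 21.7
```

Run:
```python
from h import *
pose();cornernow()
im=save('wrist','w6.png');save('top','t6.png');save('side','s6.png')
pose();cornernow()
cp=campose('top');im=cv2.imread('pics/t6.png')
```

```text
t 10.45 p [ 562.4 -235.9   54.5] yang -32.35 tilt [-0.005  0.008] q [ 0.69  0.63 -0.46  1.75  0.35  0.85 -0.49] F [-18.1  18.2  19.8] T [ 4.29  4.72 -0.34] op 21.7
corner in jig [0.48 1.65] yaw err 0.35 F jig [-13.8  21.6] 19.8
t 10.6 p [ 562.4 -235.9   54.5] yang -32.36 tilt [-0.005  0.008] q [ 0.69  0.63 -0.46  1.75  0.35  0.85 -0.49] F [-18.   18.1  17.8] T [ 4.28  4.59 -0.35] op 21.6
corner in jig [0.45 1.62] yaw err 0.34 F jig [-13.7  21.5] 17.8
```

View pics/w6.png

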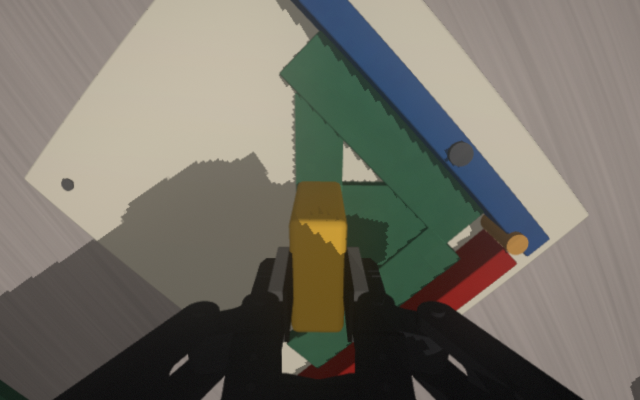

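The square sits snug against the fence, with the red guide touching leg B. I'll measure the guide-to-fence angle numerically.

Run:
```python
from h import *
for f,n in(('w6.png','wrist'),('t6.png','top'),('top0.png','top')):
    cp=campose(n);im=cv2.imread('pics/'+f);hsv=cv2.cvtColor(im,cv2.COLOR_BGR2HSV)
    b=cv2.inRange(hsv,(100,90,25),(125,255,255));r=cv2.inRange(hsv,(0,130,30),(8,255,255))|cv2.inRange(hsv,(172,130,30),(180,255,255))
    px=lambda q:proj(cp,np.r_[J+rz(JY)@q,40])[0][::-1]
    fo=fitline(cp,b,px([16,0]),px([16,200]),40,6)
    k=0.12 if f=='top0.png' else 0
    for yy in(0,-8,-10,-12,-14,-16):
        try:
            g=fitline(cp,r,px([-185,yy+185*k]),px([-15,yy+15*k]),40,4);print(f,yy,'fence',ang(fo).round(2),'guide',ang(g).round(2),g[2],g[3].round(2),'angle err deg',(ang(fo)-90-ang(g)).round(2))
        except Exception as e:print(yy,'-')
im=cv2.imread('pics/t6.png');a=cv2.resize(im[115:225,340:470],None,fx=4.5,fy=4.5,interpolation=cv2.INTER_CUBIC);cv2.imwrite('pics/c6.png',a)
```

```text
w6.png 0 fence 102.18 guide 12.03 26 1.09 angle err deg 0.15
w6.png -8 fence 102.18 guide 6.03 54 0.89 angle err deg 6.15
w6.png -10 fence 102.18 guide 7.07 43 0.63 angle err deg 5.12
w6.png -12 fence 102.18 guide 11.5 32 0.27 angle err deg 0.68
w6.png -14 fence 102.18 guide 11.5 32 0.27 angle err deg 0.68
-16 -
0 -
-8 -
-10 -
-12 -
-14 -
-16 -
top0.png 0 fence 102.46 guide 4.47 43 0.78 angle err deg 7.99
top0.png -8 fence 102.46 guide 4.35 47 0.86 angle err deg 8.1
top0.png -10 fence 102.46 guide 4.41 46 0.84 angle err deg 8.05
-12 -
-14 -
-16 -
```

View pics/c6.png

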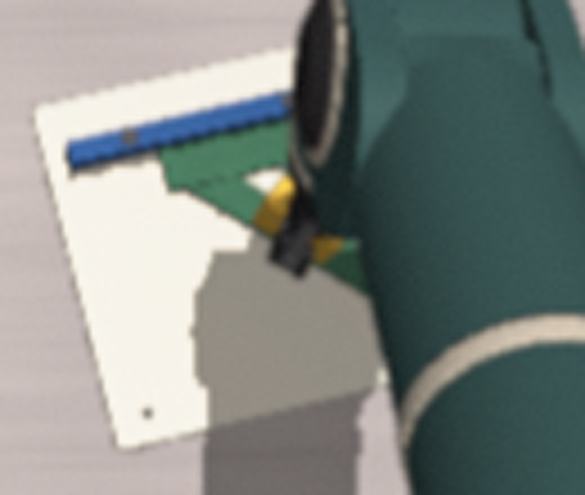

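Emit:
{"api": "arm_command", "payload": {"series": [[-0.002, 0.02, 0.006, 0.008, -0.005, 0.011, 0], [-0.002, 0.024, 0.008, 0.004, 0, 0.005, 0], [-0.002, 0.024, 0.008, 0, 0, 0.003, 0]]}}

```text
t: 10.9
tcp_pos: [562.3, -235.9, 54.5]
eef_rot: [-1.525, 1.56, 2.616]
ft_force: [-22.1, 17.5, 21.8]
opening: 21.7
```

Run:
```python
from h import *
pose();cornernow()
o=get_obs();cp=campose('wrist');im=save('wrist','w7.png')[:,:,::-1].copy();hsv=cv2.cvtColor(im,cv2.COLOR_BGR2HSV)
b=cv2.inRange(hsv,(100,90,25),(125,255,255));r=cv2.inRange(hsv,(0,130,30),(8,255,255))|cv2.inRange(hsv,(172,130,30),(180,255,255));g=cv2.inRange(hsv,(40,45,20),(100,255,255))
px=lambda q,z:proj(cp,np.r_[J+rz(JY)@q,z])[0][::-1]
fo=fitline(cp,b,px([16,0],40),px([16,200],40),40,6);go=fitline(cp,r,px([-185,-14],40),px([-15,-14],40),40,5)
A=fitline(cp,g,px([0,14],22),px([0,150],22),22,6)
Ai=fitline(cp,g,px([-30,30],22),px([-30,150],22),22,6)
print('fence',ang(fo)-90,'A',ang(A)-90,A[2:],'A inner',ang(Ai)-90,Ai[2:],'guide outer',ang(go),go[2:])
i=lambda P:(rz(-JY)@(P-J)).round(1)
print(i(fo[0]),i(fo[1]),i(A[0]),i(A[1]),i(go[0]),i(go[1]))
big=cv2.resize(im[190:400,270:560],None,fx=2.7,fy=2.7,interpolation=cv2.INTER_CUBIC);cv2.imwrite('pics/c7.png',big)
```

```text
t 10.9 p [ 562.3 -235.9   54.5] yang -32.72 tilt [-0.009  0.005] q [ 0.69  0.63 -0.46  1.75  0.35  0.85 -0.5 ] F [-22.1  17.5  21.8] T [ 4.11  5.25 -0.02] op 21.7
corner in jig [-0.08  1.11] yaw err -0.02 F jig [-17.9  21.8] 21.8
fence 12.196261526155581 A 12.271058916529682 (np.int64(158), np.float64(0.12877224919034944)) A inner 14.3387773375199 (np.int64(63), np.float64(0.8927968637644877)) guide outer 11.003820837675203 (np.int64(33), np.float64(0.39841454088335165))
[14.9  0. ] [ 15.3 200. ] [-0.1 14. ] [  0. 150.] [-185.    -6.8] [-15.  -10.6]
```

View pics/c7.png

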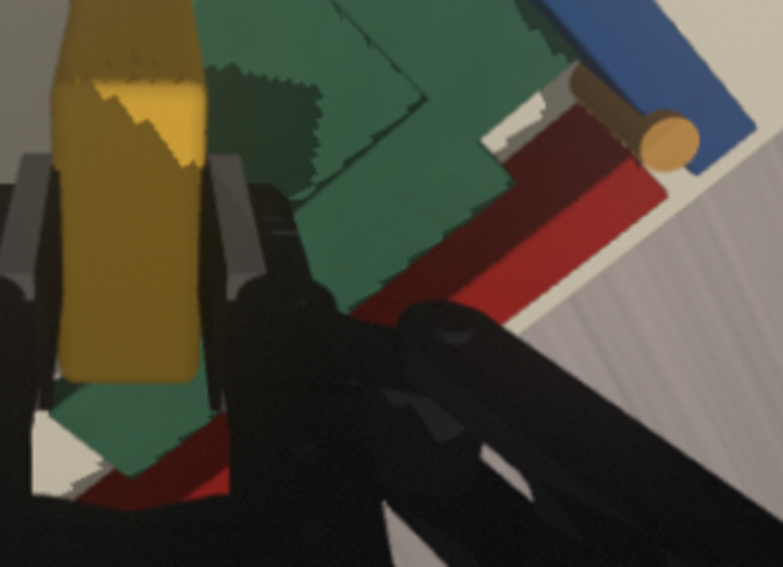

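Run:
```python
from h import *
cp=campose('wrist');im=cv2.imread('pics/w7.png');hsv=cv2.cvtColor(im,cv2.COLOR_BGR2HSV)
i=lambda P:(rz(-JY)@(P[:2]-J)).round(1)
c=lambda x,y,z:ray(cp,(190+y/2.7-.3,270+x/2.7-.3),z)
for n,a,b,z in[('inner top long',(183,495),(632,155),40),('inner top short',(452,300),(632,155),40),('outer top',(507,330),(667,195),40),('inner bottom',(77,500),(577,104),10),('board edge',(520,330),(755,130),10),('B end-> corner end',(132,477),(512,182),22)]:
    A=c(*a,z);B=c(*b,z);d=B-A;print(n,i(A),i(B),np.degrees(np.arctan2(d[1],d[0])).round(2))
print('pin top',i(c(668,143,40)),i(c(668,143,44)))
r=cv2.inRange(hsv,(0,130,110),(8,255,255))|cv2.inRange(hsv,(172,130,110),(180,255,255))
a=(190+495/2.7,270+183/2.7);b=(190+155/2.7,270+632/2.7)
l=fitline(cp,r,a,b,40,5);print('fit inner top',i(l[0]),i(l[1]),ang(l),l[2:])
```

```text
inner top long [-131.3    3.8] [-6.5  2.8] 11.87
inner top short [-53.9   2.1] [-6.5  2.8] 13.12
outer top [-50.2 -12.6] [ -6.6 -10.2] 15.44
inner bottom [-173.6   -0.2] [-6.7  0.1] 12.41
board edge [-54.1 -40.7] [ 20.1 -36.6] 15.48
B end-> corner end [-148.5    3.4] [-29.    3.1] 12.16
pin top [ 0.3 -0.3] [-0.   2.8]
fit inner top [-131.4    1.1] [-6.5  2.6] 13.010569785063774 (np.int64(55), np.float64(0.35816075998043106))
```

Emit:
{"api": "arm_command", "payload": {"series": [[-0.004, 0.022, 0.009, 0, 0, 0.02, 0], [-0.003, 0.022, 0.009, 0, 0, 0.012, 0]]}}

```text
t: 11.15
tcp_pos: [562.5, -236.0, 54.5]
eef_rot: [1.564, 1.567, -0.575]
ft_force: [-16.5, 15.4, 15.4]
opening: 21.8
```

Run:
```python
from h import *
pose();cornernow()
```

```text
t 11.15 p [ 562.5 -236.    54.5] yang -32.58 tilt [ 0.003 -0.002] q [ 0.69  0.63 -0.46  1.76  0.36  0.83 -0.5 ] F [-16.5  15.4  15.4] T [ 4.03  4.53 -0.18] op 21.8
corner in jig [0.25 1.19] yaw err 0.12 F jig [-12.9  18.6] 15.4
```

The square is upright and seated, and its position does not change under continued push. Handing in.

Run:
```python
from h import *
print(manip.job_done());pose();cornernow()
```

```text
the job is handed in; nothing more can be done
None
the job is handed in; nothing more can be done
```

The job is handed in at about 11 s of the 42 s allowed. I gripped the smallest green square by its yellow handle at 80 N and carried it over. I laid it on the white board, slid it to the blue fence, then along the fence until the red guide stopped moving. The arm is still gripping and pressing.

**Position:** in the last check it did not move further under about 13 N against the fence and 19 N against the guide, with about 15 N downward. The tool was vertical within about 0.2°.

**Leg A and fence:** in the wrist picture, leg A was parallel to the fence within 0.1°, with its face on the fence plane.

**Guide squareness:** it rests mostly on the firm stop the push met, because the fitted edges disagreed. The longer guide edges came out within about 0.8° of square to the fence. Fits on short stretches of edge near the picture's rim were off by 1 to 3°, and I gave those little weight. The top camera could not confirm it because the arm hid the guide.

**Corner estimate:** the square stopped about 1.2 mm short of my estimate of the corner along the fence. That is within the 2 mm calibration error and fits where the hinge pin appears.

**Bystanders:** I did not touch any as far as I know, but I took no final picture of them.

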